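# Charge the feeder and hold the analyser lid open

### The arm

A 6-joint arm with a two-finger parallel gripper is mounted at the origin on the work surface. World frame = base frame: x ahead of the robot, y to its left, z up, the work surface at z = 0. Lengths are in m, angles in degrees, forces in N, time in s.
With the tool pointing down it reaches from about 0.325 to 0.875 m from the base axis. Payload 4.4 kg.
Tool frame: the origin (TCP) lies at the very end of the fingers, on their centre line; the grasp point (between the pads) lies r.tcp_to_grasp behind it (r.tcp_to_grasp is the distance from the TCP to the grasp point, in m); z points along the fingers, y is the line along which they close (so a half turn about z gives the same grasp; the last joint's range is limited). The gripper opens to 85 mm and grips with 20 to 120 N. Pads are 22 mm wide; open, the fingers measure 114 mm over their backs; the gripper's body (76 mm by 85 mm) begins 54 mm behind the grasp point. The pads swing forward as they close: fully open they stand 13 mm farther back than shut.
Start: joints at [60.934, 11.837, 88.321, -0, 79.842, -8.623], TCP at [0.201, 0.539, 0.231] pointing down, gripper open.
Joint ranges: [-156.59, 156.59], [-49.26, 127.26], [12.9, 141.05], [-63.56, 243.56], [4.71, 150.69], [-161.64, 161.64]. Speed limits (degrees/s): [159.86, 159.86, 180, 180, 180, 180].

### API

Orientations are given as a 3x3 rotation matrix whose columns are the frame's x, y, z axes.
In Python, from workcell import r gives the robot as it stands. Calls block until the motion is done:
- r.movep(position, orientation): joint-space move of the TCP to a pose.
- r.move_linear(position, v=0.15, orientation=None, contact_N=None): straight line of the TCP; orientation=None keeps the orientation; v is the mean speed in m/s. With contact_N (N) it stops when the force on the tool has changed by that much, and returns True; else False.
- r.set_joints(angles): joint-space move.
- r.command_gripper(opening): finger opening in m; the grip force is fixed at half the most; returns when the fingers have stopped.
- r.sleep(seconds).
- r.ik(position, orientation): joint angles nearest the present ones, or None.
- r.capture(name): name is "scene" or "top" or "wrist"; returns (picture, depth): 384x512x3 uint8, blue, green, red; 384x512 float32, m along the optical axis (not along the pixel's ray), 0 where there is no reading.
- r.camera_info(name): a dict with "vfov" (degrees; the focal length in pixels is half the picture's height over the tangent of half this angle, whatever the lens; pixels are square), "cx", "cy" (the principal point, pixels), "R" (3x3) and "t" (3): a world point X has camera coordinates R X + t; the wrist camera has in their place "T_tool_cam" (4x4, takes a point from camera to tool coordinates, whose origin is the TCP and whose axes are the flange's). Camera axes: x right, y down, z forward; pixel columns grow to the right and rows downward; lengths in m; the calibration is good to about 2 mm. A picture is of the moment at which its call begins: read the wrist's pose just before it. camera_info takes no time and is no camera call.
A pose or a line that the arm cannot do raises r.Unreachable and nothing moves.
- r.finish_job(): hands the job in; it is judged then, once.
Readings, each from a call of its own:
- r.current_clock(): time.
- r.current_joint_pos(): joint angles.
- r.current_qvel(): joint speeds.
- r.current_tau(): joint torques, N m.
- r.current_position(): TCP position.
- r.current_eef_rot(): TCP orientation.
- r.current_force(): force on the tool from outside, world axes, zero at the start.
- r.current_wrist_torque(): the same for the moment, N m.
- r.current_finger_gap(): finger opening in m.
- r.current_grip_force(): force on a finger pad.
Only numpy, scipy, OpenCV 4.12 (cv2) and the standard library are available. Lean on these libraries where they do the work, as an engineer would, in place of code of your own. Each camera call takes 0.05 s, during which the arm holds its last target. There are 200 camera calls.

### The job

Tip the tray of sample pucks into the feeder's hopper so that all five end up in it, and stand the empty tray back upright on the bench, leaving the other loose things where they are. Then raise the analyser's lid, which falls shut by itself, to 60 degrees open (give or take 7 degrees) and hold it still there with the gripper, so that I can wipe the sample well before the run: finish while still holding it.

Things in the scene. Friction and masses are not known exactly. Their poses are not given: they have to be found in the camera images.
- tray: loose aluminium scoop tray, 0.14 to 0.28 kg, 150 mm long (x), 100 wide (y), floor 3 mm, side and rear walls 25 high, 3 thick. The front (-x) end has no wall: the pucks slide out there once it is tipped down 25 to 36 degrees. Origin: centre of the underside, z up. A black handle rises from the rear wall (+x) and runs forward over the tray
- tray_grip (a point): point in the tray's handle bar near its balance, 12 mm behind (+x of) the tray's origin and 72 mm above its underside; axes as the tray's. The bar is 14 mm wide (y) and 14 thick (z), its underside 65 mm above the tray's; it runs from tray x = +75 mm (rear post) to its free end at x = -20
- tray_lip (a point): middle of the tray's open front edge, at the underside: 75 mm ahead (-x) of the tray's origin; axes as the tray's
- puck0: one of five equal white pressed sample pucks, 22 mm diameter, 12 mm thick, 12 g, loose, lying flat in the tray at the start; origin at its centre, z along its axis
- puck1: one of five equal white pressed sample pucks, 22 mm diameter, 12 mm thick, 12 g, loose, lying flat in the tray at the start; origin at its centre, z along its axis
- puck2: one of five equal white pressed sample pucks, 22 mm diameter, 12 mm thick, 12 g, loose, lying flat in the tray at the start; origin at its centre, z along its axis
- puck3: one of five equal white pressed sample pucks, 22 mm diameter, 12 mm thick, 12 g, loose, lying flat in the tray at the start; origin at its centre, z along its axis
- puck4: one of five equal white pressed sample pucks, 22 mm diameter, 12 mm thick, 12 g, loose, lying flat in the tray at the start; origin at its centre, z along its axis
- hopper_mouth (a point): centre of the round mouth of the feeder's steel hopper, in the plane of the rim, 165 mm above the bench; z up. Mouth radius 77 mm inside, 80 outside; the hopper narrows as a cone to a flat floor of radius 47 mm, 70 mm below the rim. It is fixed on a grey box 150 x 150 mm, 90 high, on the same axis
- lid (a joint): opening angle of the analyser's lid, rad: 0 shut, growing as it opens, 1.4 at its stop; 60 degrees is 1.047. The hinge is free and the lid (0.25 to 0.45 kg) falls shut from anywhere in its range; lifting it at the bar takes under 4 N
- lid_hinge (a point): middle of the lid's hinge line, 121 mm above the bench, on the analyser (fixed white box 340 x 260 mm, 120 high). Axes turn with the lid: y is the hinge line; when shut, x points from the front bar to the hinge, z up. The lid is a white panel 165 x 250 mm, 22 thick, reaching to -x of the hinge; its front edge rises as it opens
- lid_handle (a point): middle of the round steel bar on the lid's front: in the lid's axes 205 mm ahead (-x) of the hinge line and 12 mm above it (z); bar diameter 10 mm, 120 mm long along y, an arm to the lid at each end; its centre is 40 mm ahead of the lid edge and the analyser front, free space below it. Axes as lid_hinge
- jar: bystander: brown glass jar with black cap, 56 mm diameter, 95 high, loose; origin: centre of the underside
- beaker: bystander: glass beaker, 66 mm diameter, 85 high, loose; origin: centre of the underside
- washbottle: bystander: clear plastic bottle with white cap, 60 mm diameter, 120 high, loose; origin: centre of the underside
- rack: bystander: grey divided cuvette rack, 120 x 70 x 35 mm, loose; origin: centre of the underside
- mouse: bystander: black computer mouse, 100 x 60 x 30 mm, loose; origin: centre of the underside
- spatula: bystander: lab spatula lying flat, 170 mm long, loose; origin: centre of the underside
Not all that is in view belongs to the job. Leave any purple look-alike of the tray alone.

How it is judged (in metres and radians):
On the way, in this order (a step that is already met when the one before it is completed fails the run):
1. the tray is lifted and tipped with its open front over the hopper, the lid still shut (angle between tray's own z axis and vertical above 0.5 rad and height (world z) of tray_lip above 0.15 m and horizontal distance between tray_lip and hopper_mouth below 0.1 m and value of joint lid below 0.1 rad), for 0.1 s.
2. all five pucks lie in the hopper and the tray stands upright on the bench, let go, the lid still shut (horizontal distance between each of puck0, puck1, puck2, puck3, puck4 and hopper_mouth below 0.075 m and height (world z) of puck0 between 0.09 and 0.165 m and height (world z) of puck1 between 0.09 and 0.165 m and height (world z) of puck2 between 0.09 and 0.165 m and height (world z) of puck3 between 0.09 and 0.165 m and height (world z) of puck4 between 0.09 and 0.165 m and height (world z) of tray below 0.008 m and angle between tray's own z axis and vertical below 0.1 rad and contact force between tray and the fingers below 0.1 N and linear speed of tray below 0.05 m/s and value of joint lid below 0.1 rad), for 0.2 s.
At the end, for the whole second after the job is handed in: All five pucks lie in the hopper below its rim; the tray stands flat on the bench (within 8 mm and 0.1 rad), let go and still; the lid is held by the fingers (over 0.5 N), not propped by the tray, at 60 degrees give or take 7 (0.925 to 1.169 rad), moving under 0.08 rad/s (horizontal distance between each of puck0, puck1, puck2, puck3, puck4 and hopper_mouth below 0.075 m and height (world z) of puck0 between 0.09 and 0.165 m and height (world z) of puck1 between 0.09 and 0.165 m and height (world z) of puck2 between 0.09 and 0.165 m and height (world z) of puck3 between 0.09 and 0.165 m and height (world z) of puck4 between 0.09 and 0.165 m and height (world z) of tray below 0.008 m and angle between tray's own z axis and vertical below 0.1 rad and contact force between tray and the fingers below 0.1 N and linear speed of tray below 0.05 m/s and value of joint lid between 0.925 and 1.169 rad and velocity of joint lid between -0.08 and 0.08 rad/s and contact force between lid and the fingers above 0.5 N and contact force between lid and tray below 0.1 N); the arm keeps its last pose, push and grip.
It fails at once if a bystander (jar, beaker, bottle, rack, mouse or spatula) is moved more than 40 mm (distance of any of jar, beaker, washbottle, rack, mouse, spatula from where it was at the start of the episode above 0.04 m).
It also fails if it takes over 72 s, if anything falls off the work surface, if the arm or the gripper's body presses on something with over 40 N, if the wrist force passes 120 N, or if a joint passes its speed limit or range.

## Working session

There is one attempt and no reset: what is moved stays moved. The work goes in short steps, each a Python script; the robot and the scene stay as the last script left them, time stands still between calls to the robot, and variables do not carry over. Pictures are saved under pics/ and viewed, at most 10 in all, crops included, and the job is handed in when it is done.

```bash
ls; mkdir -p pics
python3 - <<'E'
from workcell import r
import cv2,numpy as np
for n in("scene","top"):
    p,d=r.capture(n);cv2.imwrite(f"pics/{n}0.png",p);np.save(f"pics/{n}0.npy",d);np.save(f"pics/{n}0i.npy",p)
    i=r.camera_info(n);print(n,i,(d>0).mean())
print(r.camera_info("wrist"),r.tcp_to_grasp,r.current_clock(),r.current_eef_rot())
E
```

```text
pics
scene {'vfov': 43.79666357545838, 'cx': 248.31806253888988, 'cy': 190.36881262753076, 'R': array([[ 0.59326609,  0.80474788,  0.02040057],
       [ 0.53410246, -0.3745305 , -0.75793236],
       [-0.60230383,  0.46055156, -0.65201408]]), 't': array([-0.3146213 , -0.18547245,  2.15256279])} 0.9723866780598959
top {'vfov': 48.18527778903692, 'cx': 249.8940887281892, 'cy': 184.76987894203626, 'R': array([[ 0.01020781, -0.99994462,  0.00256199],
       [-0.99728829, -0.01036737, -0.07286007],
       [ 0.07288259, -0.0018113 , -0.99733888]]), 't': array([-0.02689738,  0.56501406,  1.50961668])} 0.995849609375
{'vfov': 59.78023185786259, 'cx': 260.696910995271, 'cy': 194.68106645268247, 'T_tool_cam': array([[-1.83789455e-04, -9.50378712e-01, -3.11095274e-01,
         8.10646748e-02],
       [ 9.99999888e-01, -3.10033977e-04,  3.56354682e-04,
        -1.32910840e-04],
       [-4.35122009e-04, -3.11095174e-01,  9.50378663e-01,
        -1.41620108e-01],
       [ 0.00000000e+00,  0.00000000e+00,  0.00000000e+00,
         1.00000000e+00]])} 0.0187 0.1 [[-9.37008143e-01  3.49305782e-01 -1.10027890e-03]
 [ 3.49307329e-01  9.37006245e-01 -1.92006853e-03]
 [ 3.60277165e-04 -2.18345533e-03 -9.99997551e-01]]
```

View pics/scene0.png

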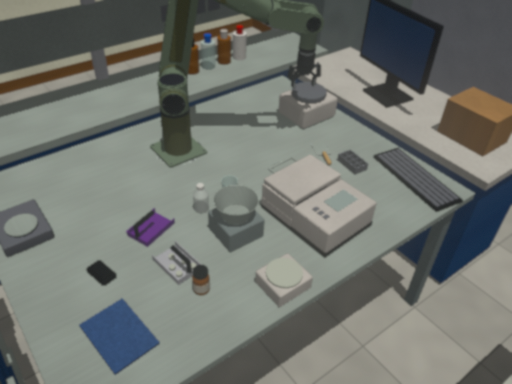

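View pics/top0.png

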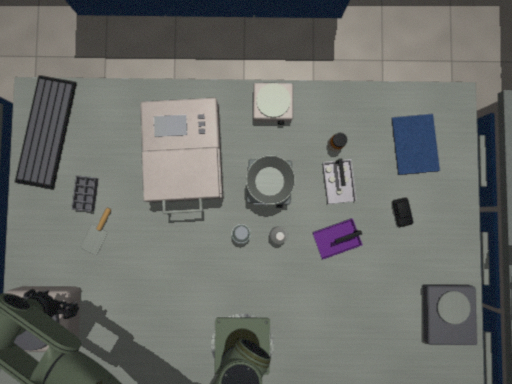

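The scene view shows the hopper at (236,208), the aluminium tray at (175,262) beside the jar (201,280), a purple look-alike at (150,226), and the analyser at (318,200). The top view shows the tray at (339,182), purple tray at (337,239), jar (337,143), hopper (270,181), lid bar (183,213), beaker (241,234) and bottle (279,236).
Candidates for the tray are the silver one at top (339,182) and the purple one at (337,239). I choose the silver one because it holds white pucks, and I'll check it close up.

```bash
cat > h.py <<'E'
from workcell import r
import cv2,numpy as np
def K(i): return 192/np.tan(np.radians(i["vfov"]/2)),i["cx"],i["cy"]
def cam(n):
    i=r.camera_info(n);f,cx,cy=K(i)
    if n=="wrist":
        T=i["T_tool_cam"];R=r.current_eef_rot();p=np.array(r.current_position())
        Rw=R@T[:3,:3];tw=R@T[:3,3]+p
        return f,cx,cy,Rw.T,-Rw.T@tw
    return f,cx,cy,i["R"],i["t"]
def ray(c,uv,z):   # pixel(s) -> world on plane z
    f,cx,cy,R,t=c;uv=np.atleast_2d(uv).astype(float)
    d=np.c_[(uv[:,0]-cx)/f,(uv[:,1]-cy)/f,np.ones(len(uv))]@R
    o=-R.T@t
    return o+d*((z-o[2])/d[:,2])[:,None]
def cloud(c,d):
    f,cx,cy,R,t=c;v,u=np.mgrid[:384,:512]
    P=np.stack([(u-cx)/f*d,(v-cy)/f*d,d],-1)
    return (P-t)@R
E
python3 - <<'E'
from h import *
p=np.load("pics/top0i.npy");d=np.load("pics/top0.npy");c=cam("top");W=cloud(c,d)
cr=cv2.resize(p[120:250,130:370],None,fx=3.3,fy=3.3,interpolation=cv2.INTER_CUBIC)
cv2.imwrite("pics/topcrop.png",cr)
for n,uv,z in(("tray",(339,182),0),("hopper",(270,181),.165),("jar",(337,143),.095),("bar",(183,213),.133),("beaker",(241,234),.085),("bottle",(279,236),.12),("purple",(337,239),0),("lidcorner",(219,149),.13)):
    print(n,ray(c,uv,z).round(3),W[uv[1],uv[0]].round(3))
E
```

```text
tray [[ 0.58  -0.343  0.   ]] [ 0.58  -0.343 -0.   ]
hopper [[ 0.568 -0.086  0.165]] [ 0.574 -0.089  0.09 ]
jar [[ 0.706 -0.317  0.095]] [ 0.706 -0.317  0.097]
bar [[0.462 0.198 0.133]] [ 0.463  0.219 -0.005]
beaker [[0.393 0.007 0.085]] [0.39  0.009 0.004]
bottle [[ 0.389 -0.119  0.12 ]] [ 0.389 -0.119  0.124]
purple [[ 0.375 -0.335  0.   ]] [ 0.379 -0.318  0.082]
lidcorner [[0.676 0.083 0.13 ]] [0.686 0.088 0.063]
```

View pics/topcrop.png

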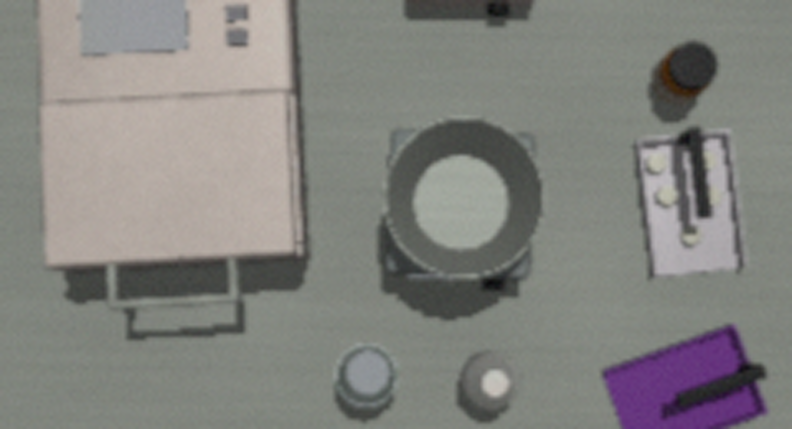

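Run:
```python
from h import *
p=np.load("pics/top0i.npy");d=np.load("pics/top0.npy");c=cam("top");W=cloud(c,d)
X,Y,Z=W[...,0],W[...,1],W[...,2]
def pca(m,n):
    P=W[m];q=P.mean(0);u=np.linalg.svd(P[:,:2]-q[:2])[2][0];u=u*np.sign(u[0]) if abs(u[0])>.5 else u*np.sign(u[1])
    s=(P[:,:2]-q[:2])@u;print(n,m.sum(),q.round(4),u.round(3),s.min().round(3),s.max().round(3),P[:,2].max().round(3))
near=(abs(X-.58)<.13)&(abs(Y+.34)<.085)
pca(near&(Z>.068)&(Z<.09)&(X<.672),"handle bar")
# tray floor outline on silver mask
hsv=cv2.cvtColor(p,cv2.COLOR_BGR2HSV)
m=(near&(p.min(2)>115)).astype(np.uint8);m=cv2.morphologyEx(m,cv2.MORPH_CLOSE,np.ones((9,9)))
cn=max(cv2.findContours(m,0,2)[0],key=cv2.contourArea);b=cv2.boxPoints(cv2.minAreaRect(cn));print("tray box",ray(c,b,.01).round(4))
m=(Z>.158)&(Z<.175)&(np.hypot(X-.568,Y+.087)<.1);P=W[m]
A=np.c_[2*P[:,:2],np.ones(len(P))];s=np.linalg.lstsq(A,(P[:,:2]**2).sum(1),rcond=None)[0];print("hopper",s[:2].round(4),np.sqrt(s[2]+s[0]**2+s[1]**2).round(4),len(P))
pca((Z>.118)&(Z<.145)&(X>.44)&(X<.48)&(abs(Y-.2)<.045),"bar")
pca((Z>.118)&(Z<.145)&(X>.44)&(X<.47)&(abs(Y-.2)<.09),"bar all")
m=(Z>.12)&(Z<.16)&(Y>.06)&(Y<.34)&(X>.49)&(X<.66);pca(m,"lid");print(np.median(Z[m]))
for y in(.11,.17,.23,.29):
    k=m&(abs(Y-y)<.01);print(y,X[k].min().round(4))
```

```text
handle bar 122 [ 0.6093 -0.3339  0.0781] [0.993 0.119] -0.047 0.048 0.085
tray box [[ 0.4495 -0.2547  0.01  ]
 [ 0.709  -0.2549  0.01  ]
 [ 0.7108 -0.4249  0.01  ]
 [ 0.4512 -0.4226  0.01  ]]
hopper [ 0.5739 -0.0851] 0.0766 259
bar 82 [0.4696 0.2005 0.1374] [-0.063  0.998] -0.043 0.043 0.144
bar all 68 [0.4665 0.2164 0.1372] [-0.038  0.999] -0.075 0.051 0.143
lid 3573 [0.5832 0.2092 0.1436] [-0.021  1.   ] -0.13 0.129 0.153
0.1438775276353657
0.11 0.515
0.17 0.511
0.23 0.5073
0.29 0.5032
```

```bash
cat >> h.py <<'E'
from scipy.spatial.transform import Rotation as Ro
g=r.tcp_to_grasp
u=np.array([.993,.119,0]);u/=np.linalg.norm(u);ez=np.array([0,0,1.]);v=np.cross(ez,u)
grip0=np.array([.594,-.336,.072]); hop=np.array([.574,-.085,.165])
def traypose(lip,pitch):  # pitch: deg, front down positive
    Q=Ro.from_rotvec(-np.radians(pitch)*v).as_matrix()
    x,z=Q@u,Q@ez
    return lip+.087*x+.072*z-g*z, np.c_[-x,v,-z]
lip0=grip0-.087*u-.072*ez
lx=np.array([.998,.064,0]);lx/=np.linalg.norm(lx);ly=np.cross(ez,lx)
bar0=np.array([.4695,.2015,.133]);hinge=bar0+.205*lx-.012*ez
def lidpose(a,tilt,off=0):  # tilt: tool pointing forward of down; off: back-off along tool
    b=hinge+Ro.from_rotvec(np.radians(a)*ly).apply(-.205*lx+.012*ez)
    s,c_=np.sin(np.radians(tilt)),np.cos(np.radians(tilt)); z=s*lx-c_*ez
    y=c_*lx+s*ez; x=np.cross(y,z)
    return b+(g-off)*z, np.c_[x,y,z]
E
python3 - <<'E'
from h import *
def ik(p,R):
    q=r.ik(p,R);return None if q is None else np.round(q,0)
print(ik(*traypose(lip0,0)),ik(*traypose(lip0+[0,0,.2],-8)))
L=hop+.03*u;L[2]=.185
for a in(-8,0,20,40):print(a,ik(*traypose(L,a)))
for s in(1,-1):
  for a,t in((0,45),(20,30),(40,10),(60,0),(60,-15),(60,15),(60,45)):
    p,R=lidpose(a,t);R=R@np.diag([s,s,1]);print(a,t,s,p.round(3),ik(p,R))
E
```

```text
[ -37.   35.   79.   -0.   66. -134.] [ -34.   30.   64.   -5.   93. -131.]
-8 [ -12.   33.   61.   -3.   94. -109.]
0 [ -13.   26.   69.   -0.   85. -110.]
20 [ -18.   10.   89.    9.   63. -117.]
40 [ -24.   -3.  107.   29.   44. -136.]
0 45 1 [0.483 0.202 0.12 ] [ 20.  -2. 132. -63.  13.  74.]
20 30 1 [0.495 0.203 0.186] [ 17.  -6. 118. -11.  39.  20.]
40 10 1 [0.528 0.205 0.244] [13.  4. 96. -2. 70. 10.]
60 0 1 [0.582 0.209 0.286] [12. 15. 78. -0. 87.  8.]
60 -15 1 [0.577 0.208 0.286] [ 11.  25.  67.   2. 104.   7.]
60 15 1 [0.587 0.209 0.286] [13.  6. 89. -3. 70. 10.]
60 45 1 [0.595 0.21  0.291] [ 16.  -6. 111. -16.  32.  23.]
0 45 -1 [0.483 0.202 0.12 ] [  20.   -2.  132.  -63.   13. -106.]
20 30 -1 [0.495 0.203 0.186] [  17.   -6.  118.  -11.   39. -160.]
40 10 -1 [0.528 0.205 0.244] None
60 0 -1 [0.582 0.209 0.286] None
60 -15 -1 [0.577 0.208 0.286] None
60 15 -1 [0.587 0.209 0.286] None
60 45 -1 [0.595 0.21  0.291] [  16.   -6.  111.  -16.   32. -157.]
```

Run:
```python
from h import *
p,R=traypose(lip0,0)
r.movep(p+[0,0,.18],R); c=cam("wrist"); pic,d=r.capture("wrist"); cv2.imwrite("pics/w1.png",pic)
W=cloud(c,d);m=(W[...,2]>.068)&(W[...,2]<.088)&(np.hypot(W[...,0]-.61,W[...,1]+.334)<.09)
P=W[m];q=P.mean(0);uu=np.linalg.svd(P[:,:2]-q[:2],full_matrices=False)[2][0];uu*=np.sign(uu[0]);s=(P[:,:2]-q[:2])@uu
print(m.sum(),q.round(4),uu.round(3),s.min(),s.max(),"free end",q[:2]+uu*s.min(),"grip",(q[:2]+uu*(s.min()+.032)).round(4),r.current_clock())
```

```text
1797 [ 0.6197 -0.3361  0.0777] [0.995 0.099] -0.061579790707848234 0.07964122880979412 free end [ 0.55837643 -0.34223734] grip [ 0.5902 -0.3391] 3.5
```

View pics/w1.png

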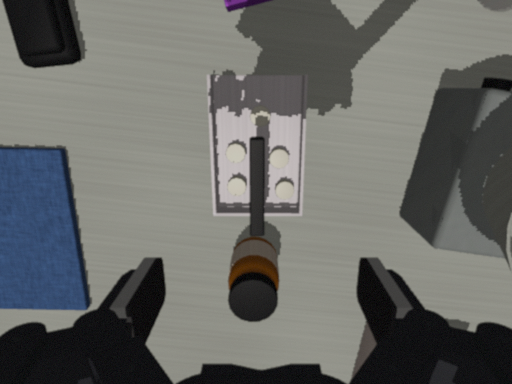

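The close wrist view confirms it: silver tray with five white pucks, open front at the top, and the bar running from (257,138) to (257,233). The jar at (253,290) stands just behind the tray. I'll check the bar with rays, then grasp and lift.

Run:
```python
from h import *
c=cam("wrist")
e=ray(c,[(257.5,139),(257.5,232)],.079)[:,:2]; print(e.round(4),np.linalg.norm(e[1]-e[0]))
corners=ray(c,[(209,75),(307,75),(215,214),(303,214)],[.003,.003,.025,.025] if 0 else .0)[:2,:2];print(corners.round(4),corners.mean(0).round(4))
uu=(e[1]-e[0])/np.linalg.norm(e[1]-e[0]);gr=e[0]+.032*uu;print("grip",gr.round(4),uu.round(3),"pred lip",(gr-.087*uu).round(4),lip0.round(4))
assert np.linalg.norm(gr-grip0[:2])<.008
p,R=traypose(lip0,0);p[:2]+=(gr-grip0[:2])
r.move_linear(p+[0,0,.02],v=.15)
hit=r.move_linear(p,v=.05,contact_N=8)
r.command_gripper(0.0);print(hit,r.current_finger_gap(),r.current_grip_force(),r.current_position(),p,r.current_clock())
```

```text
[[ 0.5591 -0.3417]
 [ 0.6483 -0.3312]] 0.08980586210839347
[[ 0.5103 -0.3998]
 [ 0.4978 -0.2969]] [ 0.504  -0.3484]
grip [ 0.5909 -0.338 ] [0.993 0.117] pred lip [ 0.5045 -0.3481] [ 0.5076 -0.3464  0.    ]
False 0.012900562031303858 59.697012305259705 [ 0.59102511 -0.33834187  0.05349399] [ 0.59087967 -0.33795201  0.0533    ] 5.9167
```

```bash
sed -i 's/grip0=np.array(\[.594,-.336,.072\])/grip0=np.array([.591,-.338,.072])/' h.py
python3 - <<'E'
from h import *
def mv(l,a,v): 
    p,R=traypose(l,a); r.move_linear(p,v=v,orientation=R)
mv(lip0+[0,0,.03],0,.08); print("F",np.round(r.current_force(),2))
mv(lip0+[0,0,.22],-8,.15)
L=hop+.03*u;L[2]=.22
mv(L,-8,.15)
L[2]=.185; mv(L,5,.06)
print(r.current_clock(),r.current_finger_gap())
for a in range(10,40,4): mv(L,a,.05)
r.sleep(.5);print(r.current_clock(),np.round(r.current_force(),2),r.current_position(),traypose(L,38)[0])
p,d=r.capture("top");cv2.imwrite("pics/t2.png",cv2.resize(p[100:240,190:390],None,fx=3,fy=3))
p,d=r.capture("wrist");cv2.imwrite("pics/w2.png",p)
cv2.imwrite("pics/tw2.png",np.hstack([cv2.resize(cv2.imread("pics/t2.png"),(400,280)),cv2.resize(p,(373,280))]))
E
```

```text
F [ 1.36 -0.28 -2.24]
10.2917 0.012985308828751603
13.1583 [-0.06  0.91 -1.46] [ 0.63948736 -0.07716888  0.2807599 ] [ 0.63927513 -0.0771775   0.28056352]
```

View pics/tw2.png

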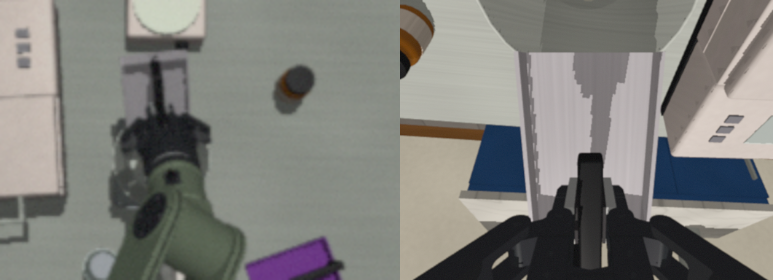

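The wrist view shows an empty tray with its lip (at about (590,52)) over the hopper. The weight reading has dropped accordingly. Now I'll return the tray to its place.

Run:
```python
from h import *
def mv(l,a,v,**k): 
    p,R=traypose(l,a); return r.move_linear(p,v=v,orientation=R,**k)
L=hop+.03*u;L[2]=.2
for a in(25,12,0): mv(L,a,.1)
L[2]=.225;mv(L,0,.1)
mv(lip0+[0,0,.22],0,.18);mv(lip0+[0,0,.03],0,.15);mv(lip0+[0,0,.006],0,.05)
hit=mv(lip0-[0,0,.003],0,.02,contact_N=5)
print(hit,r.current_position(),np.round(r.current_force(),1))
r.command_gripper(.05)
p,R=traypose(lip0,0);r.move_linear(p+[0,0,.2],v=.2)
print(r.current_clock())
r.set_joints(r.ik(*lidpose(0,25,.12)))
c=cam("top");p,d=r.capture("top");W=cloud(c,d);cv2.imwrite("pics/t3.png",cv2.resize(p[120:250,130:370],None,fx=3.3,fy=3.3))
X,Y,Z=[W[...,i] for i in range(3)]
hm=np.hypot(X-hop[0],Y-hop[1])<.07;print("hop z med/max",np.median(Z[hm]),Z[hm].max())
m=(Z>.068)&(Z<.088)&(abs(X-.6)<.07)&(abs(Y+.336)<.05);print("handle",m.sum(),W[m].mean(0))
print(r.current_clock(),r.current_position(),r.current_finger_gap())
```

```text
True [ 0.59159894 -0.33885258  0.05318226] [ 0.4 -0.1  5.4]
20.5667
hop z med/max 0.10769599736522298 0.15763229000396492
handle 125 [ 0.61004118 -0.33351659  0.07817376]
22.8833 [0.42728241 0.19857959 0.22506299] 0.04990065467261383
```

View pics/t3.png

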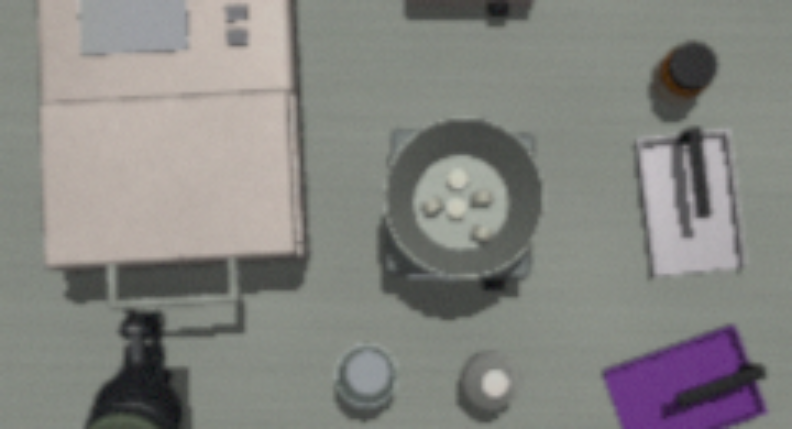

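The top view shows five pucks in the hopper at about (460,205), the empty tray upright at (692,205), and the bystanders unmoved. The lid comes next.

Run:
```python
from h import *
r.command_gripper(.027)
p,R=lidpose(0,25,.03);r.move_linear(p,v=.12,orientation=R)
p,R=lidpose(0,25);hit=r.move_linear(p,v=.04,contact_N=6)
print(hit,r.current_position(),p,np.round(r.current_force(),1))
if not hit:
    r.command_gripper(0);print(r.current_finger_gap(),r.current_grip_force(),np.round(r.current_force(),1))
print(r.current_clock())
```

```text
False [0.47749818 0.20203507 0.11611819] [0.47738676 0.20200576 0.11605204] [ 0.2  0.1 -0.5]
0.007906324923670828 58.507000207901 [-8.1  0.6  4.2]
25.3417
```

Run:
```python
from h import *
for a in range(5,61,5):
    p,R=lidpose(a,25-a*40/60);r.move_linear(p,v=.06,orientation=R)
    F=np.round(r.current_force(),1);print(a,F,round(r.current_finger_gap(),4))
    if np.linalg.norm(F)>35:break
r.sleep(.5)
c=cam("top");p,d=r.capture("top");W=cloud(c,d);cs=cam("scene");ps,ds=r.capture("scene");Ws=cloud(cs,ds)
for n,w in(("top",W),("scene",Ws)):
    rel=w-hinge;x=rel@lx;y=rel@ly;z=rel[...,2]
    m=(abs(y)<.12)&(x>-.12)&(x<.0)&(z>.05)&(z<.25)&(np.hypot(x,z)<.175)
    if n=="top": m&=(abs(y)>.075)
    print(n,m.sum(),[np.degrees(np.arctan2(*np.flip(s))) for s in[np.linalg.svd(np.c_[x[m]-x[m].mean(),z[m]-z[m].mean()],full_matrices=False)[2][0]]] if m.sum()>10 else 0)
cv2.imwrite("pics/f.png",np.hstack([cv2.resize(p[120:250,130:370],(400,217)),cv2.resize(ps[120:270,160:400],(347,217))]))
print(r.current_clock(),r.current_position(),np.round(r.current_force(),1),r.current_grip_force())
```

```text
5 [-5.1  0.4 -1.8] 0.0081
10 [-5.6 -0.5 -1.1] 0.0075
15 [-7.3 -0.4 -0.1] 0.0079
20 [-10.2   0.2   2.7] 0.0076
25 [-9.9 -0.8  3.1] 0.0078
30 [-9.6 -0.8  2.3] 0.0082
35 [-9.  -0.9  4. ] 0.008
40 [-9.3 -0.5  6.1] 0.0079
45 [-6.9 -0.8  5.4] 0.0077
50 [-6.9 -0.5  5.7] 0.0081
55 [-4.8 -0.8  3.4] 0.0075
60 [-3.7 -0.1  5.1] 0.008
top 474 [np.float64(124.23230378354947)]
scene 1701 [np.float64(-59.645808844414475)]
31.1917 [0.57720582 0.20863662 0.28825333] [-3.2 -0.4  5.1] 58.548797965049744
```

View pics/f.png

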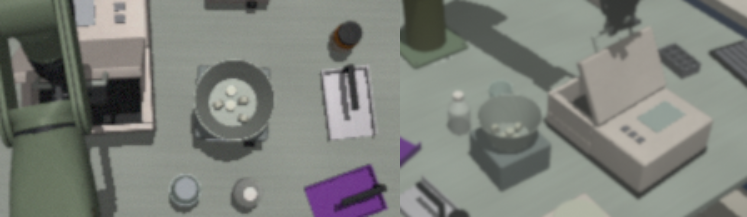

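The lid stands open at about 60° (scene view around (625,75); the plane fit gives 59.6°), gripped at its bar. The pucks are in the hopper and the tray is upright.

```bash
python3 -c "
from workcell import r
import numpy as np
print(np.abs(r.current_qvel()).max());print(r.finish_job())"
```

```text
0.07866431884355868
the job is handed in; nothing more can be done
None
```

The job is handed in: all five pucks are in the hopper, the empty tray is upright on the bench where it started, and the gripper is holding the analyser lid at about 60° (59.6° measured from the scene camera), with no verdict shown at hand-in.

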